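Tare the balance with its draft shield shut

TASK

An empty weighing dish stands on the pan of the laboratory balance and has to be tared, but the glass draft shield is still open. Using only the fingertips, push the shield's sliding lid fully shut by its finger catch, and then, with the shield shut, reach into the rectangular well and press the sunken tare key all the way down for a moment, and let it come up again. Do not press the round power key in the other well, leave the dish on the pan and the specimens and tweezers beside the balance where they are, and pick nothing up.

Things in the scene. Friction and masses are not known exactly. Their poses are not given: they have to be found in the camera images.
- balance: Laboratory balance, 306 x 190 mm, fixed. Origin: under its middle, on the bench; x runs from its front (robot's side) to its rear, y to its left, z up; turned up to 0.45 rad. Front: a white deck 57 mm high, x = -155 to -25 mm, with two wells and a tilted display bar (x = -66 to -34, up to 66 mm high). Rear, x = -25 to 148: a framed glass box (draft shield), 182 mm wide, 143 mm high, round the pan.
- lid (a joint): Opening of the shield's sliding lid in m: 0 = fully shut against its stop, up to 0.10 = open to the rear (+x of the balance). A grey-framed glass plate 166 x 166 mm, its top face 139 mm above the bench. It slides level, stays where it is left, needs about 2 N and cannot be lifted off.
- lid_catch (a point): Middle of the top edge of the lid catch's upright rear face, 153 mm above the bench; moves with the lid, axes as the balance's. The catch is a black ridge at the lid's front end, 90 mm wide (y), 14 mm high above the lid; its front slopes away, so push its rear face toward -x from the lid behind it. With the lid shut this point is at x = 1.5, y = 0 mm of the balance.
- tare_key (a joint): How far the tare key is pressed, in m: 0 = up, 0.005 = all the way down. Sprung: moves at 1.5 N, 4 N at the bottom, and comes up by itself.
- tare_top (a point): Middle of the top face of the tare key, moving with it; axes as the balance's. An oblong grey key, 34 mm (y) x 20 mm (x), in the middle of the rectangular well at the balance's right front. When up its top is 16 mm below the deck, 41 mm above the bench. The well is 52 mm (y) x 42 mm (x) and 26 mm deep, with upright walls.
- tare_well (a point): Middle of the rectangular well's mouth, level with the deck, 57 mm above the bench (fixed). It is at x = -95, y = -47 mm in the balance's frame, 70 mm in front of the shield's front.
- power_key (a joint): How far the power key is pressed, in m: 0 = up, 0.005 = down. Not to be pressed.
- power_top (a point): Middle of the top face of the power key: a round grey key, 22 mm across, sunk 16 mm deep in the round well, 44 mm across, at the balance's left front, 94 mm to the left of the tare key.
- dish: Clear round weighing dish, 60 mm across, 14 mm high, loose on the pan inside the shield (pan: radius 50 mm, middle at x = 58, y = 0 mm of the balance, top 67 mm above the bench). Origin: middle of its underside.
- puck_a: Mounted metal specimen, a round puck 30 mm across and 20 mm high, loose on the bench to the right of the balance. Origin: middle of its underside.
- puck_b: A second puck, 30 mm across and 20 mm high, behind puck_a. Origin: middle of its underside.
- puck_c: A smaller puck, 25 mm across and 16 mm high, in front of puck_a. Origin: middle of its underside.
- tweezers: Steel tweezers, 122 mm long (their y), 9 mm wide, 8 mm high, lying on the bench to the left of the balance. Origin: middle of the underside.
Not all that is in view belongs to the job. What is shaped like the dish but orange is not meant.

How it is judged (in metres and radians):
On the way, in this order (a step that is already met when the one before it is completed fails the run):
1. the draft shield's lid is pushed fully shut (within 4 mm of its stop) (value of joint lid below 0.004 m), for 0.2 s.
2. with the lid still shut, the tare key is pressed to the bottom (at least 4 of its 5 mm) (value of joint tare_key above 0.004 m and value of joint lid below 0.004 m), for 0.2 s.
At the end, for the whole second after the job is handed in: The lid is shut within 4 mm, the tare key has been pressed and is up again (under 1 mm), the power key is up, the dish is still on the pan within 8 mm of where it stood, and the specimens and tweezers are within 20 mm of where they lay (value of joint lid below 0.004 m and value of joint each of tare_key, power_key below 0.001 m and distance of dish from where it was at the start of the episode below 0.008 m and linear speed of dish below 0.01 m/s and distance of each of puck_a, puck_b, puck_c, tweezers from where it was at the start of the episode below 0.02 m); the robot touches nothing.
It fails at once if the power key is pressed (more than half way) (value of joint power_key above 0.0025 m).
It fails at once if the dish is lifted or pushed about on the pan (distance of dish from where it was at the start of the episode above 0.015 m).
It fails at once if a specimen or the tweezers is picked up or knocked away (distance of any of puck_a, puck_b, puck_c, tweezers from where it was at the start of the episode above 0.03 m).
It also fails if it takes over 45 s, if anything falls off the work surface, if the arm or the gripper's body presses on something with over 40 N, if the wrist force passes 120 N, or if a joint passes its speed limit or range.

ROBOT

A 6-joint arm with a two-finger parallel gripper is mounted at the origin on a cart in front of the work surface, level with it; the furniture and walls round the work are solid. World frame = base frame: x ahead of the robot, y to its left, z up, the work surface at z = 0. Lengths are in mm, angles in rad, forces in N, time in s.
With the tool pointing down it reaches from about 400 to 925 mm from the base axis. Payload 3.4 kg.
Tool frame: the origin (TCP) lies between the finger pads; the fingertips stand 25 mm ahead of it and the grasp point (between the pads) lies 6 mm ahead of it (tip_reach is the distance from the TCP to the fingertips, in mm); z points along the fingers, y is the line along which they close (so a half turn about z gives the same grasp; the last joint's range is limited). The gripper opens to 85 mm and grips with 20 to 120 N. Pads are 22 mm wide; open, the fingers measure 114 mm over their backs; the gripper's body (76 mm by 85 mm) begins 54 mm behind the grasp point. The pads swing forward as they close: fully open they stand 13 mm farther back than shut.
Start: joints at [1.103, 0.307, 1.506, -0, 1.328, -0.073], TCP at [220.651, 530.984, 256.305] pointing down, gripper open.
Joint ranges: [-3.12, 3.12], [-1.05, 2.28], [0.14, 2.33], [-1.42, 4.57], [0.1, 2.73], [-2.68, 2.68]. Speed limits (rad/s): [2.57, 2.57, 3.14, 3.14, 3.14, 3.14].

INTERFACE

Orientations are given as a rotation vector (axis times angle).
In Python, from cell import move_to, move_linear, goto_joints, gripper_open, clamp, sleep, solve_ik, get_obs, grab_frame, Unreachable, close_job, tip_reach gives the robot as it stands. Calls block until the motion is done:
- move_to(position, orientation): joint-space move of the TCP to a pose.
- move_linear(position, rot=None, rate=150): straight line of the TCP; rot=None keeps the orientation; rate is the mean speed in mm/s.
- goto_joints(angles): joint-space move.
- gripper_open() and clamp(): open the fingers fully, or close them until they stop; the grip force is fixed at half the most.
- sleep(seconds).
- solve_ik(position, orientation): joint angles nearest the present ones, or None.
- get_obs(): the state.
- grab_frame(name): name is "side" or "top"; returns a dict with "color" (480x640x3 uint8, red, green, blue), "fx", "fy", "cx", "cy" (pixels), "k1" (the pictures are not rectified: a ray, as slopes to the right and down, at radius r is drawn at 1 + k1 r^2 times it, then the intrinsics apply), "xyz" and "attitude" of the camera in the world. Camera axes: x right, y up, looking along -z (the intrinsics and any distortion apply to the point x, -y, -z); pixel columns grow to the right and rows downward; lengths in mm; the calibration is good to about 2 mm. A picture is of the moment at which its call begins. There is no depth.
A pose or a line that the arm cannot do raises Unreachable and nothing moves.
- close_job(): hands the job in; it is judged then, once.
The state is a dict: "time": time; "joint_positions": joint angles; "joint_velocities": joint speeds; "joint_torque": joint torques, N m; "position": TCP position; "orientation": TCP orientation; "ft_force": force on the tool from outside, world axes, zero at the start; "ft_torque": the same for the moment, N m; "opening": finger opening in mm; "grip_force": force on a finger pad.
Only numpy, scipy, OpenCV 4.12 (cv2) and the standard library are available. Lean on these libraries where they do the work, as an engineer would, in place of code of your own. Each camera call takes 0.05 s, during which the arm holds its last target. There are 200 camera calls.

## Working session

There is one attempt and no reset: what is moved stays moved. The work goes in short steps, each a Python script; the robot and the scene stay as the last script left them, time stands still between calls to the robot, and variables do not carry over. Pictures are saved under pics/ and viewed, at most 10 in all, crops included, and the job is handed in when it is done.

```bash
mkdir -p pics; ls
cat > h.py <<'E'
import numpy as np, cv2
from cell import *
from scipy.spatial.transform import Rotation as R
def snap(name,fn=None):
    f=grab_frame(name)
    if fn: cv2.imwrite('pics/'+fn,f['color'][:,:,::-1])
    return f
def att(f):
    a=np.array(f['attitude'],float)
    return a if a.shape==(3,3) else R.from_rotvec(a).as_matrix()
def ray(f,u,v):
    K=np.array([[f['fx'],0,f['cx']],[0,f['fy'],f['cy']],[0,0,1.]])
    p=cv2.undistortPoints(np.array([[[u,v]]],float),K,np.array([f['k1'],0,0,0.]))[0,0]
    d=att(f)@np.array([p[0],-p[1],-1]); return np.array(f['xyz'],float),d/np.linalg.norm(d)
def onz(f,u,v,z):
    o,d=ray(f,u,v); return o+d*(z-o[2])/d[2]
def proj(f,P):
    c=att(f).T@(np.array(P,float)-np.array(f['xyz'],float)); x,y=c[0]/-c[2],-c[1]/-c[2]
    s=1+f['k1']*(x*x+y*y); return f['fx']*x*s+f['cx'],f['fy']*y*s+f['cy']
def tri(f1,p1,f2,p2):
    o1,d1=ray(f1,*p1);o2,d2=ray(f2,*p2)
    t=np.linalg.lstsq(np.c_[d1,-d2],o2-o1,rcond=None)[0]
    a,b=o1+t[0]*d1,o2+t[1]*d2; return (a+b)/2,np.linalg.norm(a-b)
E
python3 - <<'E'
from h import *
for n in('side','top'):
    f=snap(n,n+'0.png'); print(n,[ (k,np.round(v,3).tolist()) for k,v in f.items() if k!='color'])
print(get_obs(),tip_reach)
E
```

```text
pics
side [('fx', 588.437), ('fy', 588.437), ('cx', 312.676), ('cy', 232.655), ('k1', 0.035), ('xyz', [966.363, -230.21, 907.767]), ('attitude', [0.559, 0.237, 0.741])]
top [('fx', 600.154), ('fy', 600.154), ('cx', 317.633), ('cy', 248.236), ('k1', -0.129), ('xyz', [397.105, 153.624, 1088.252]), ('attitude', [0.148, -0.14, -1.561])]
{'time': 0.1, 'joint_positions': array([ 1.10348815e+00,  3.07479695e-01,  1.50752105e+00, -1.76423008e-05,
        1.32840567e+00, -7.35120783e-02]), 'joint_velocities': array([-0.00173813, -0.00182822, -0.00051046, -0.00235091, -0.00126112,
        0.00082291]), 'joint_torque': array([ 1.25008337e-03, -4.58527064e+01, -2.52608317e+01, -3.46852430e-04,
        5.50265177e-03,  4.32416573e-05]), 'position': array([220.40201922, 530.46307637, 255.49189508]), 'orientation': array([-6.14485967e-01, -3.08043235e+00,  2.75229787e-03]), 'ft_force': array([-0.42207203,  0.06514239,  0.42955985]), 'ft_torque': array([-0.01480066,  0.04184234,  0.00723889]), 'grip_force': 0.0, 'opening': 85.30860795916023} 25.0
```

View pics/side0.png

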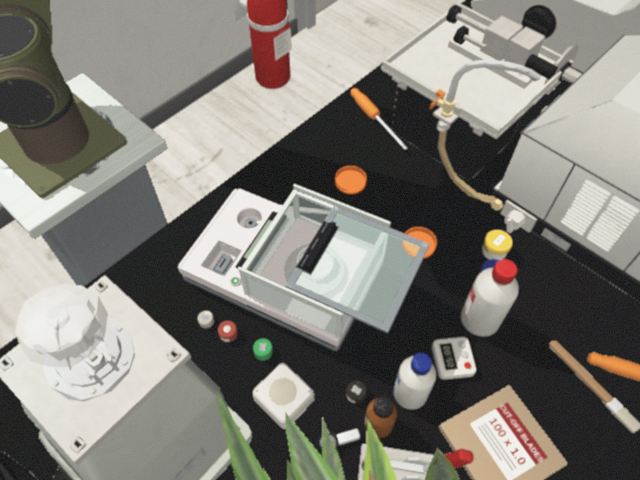

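View pics/top0.png

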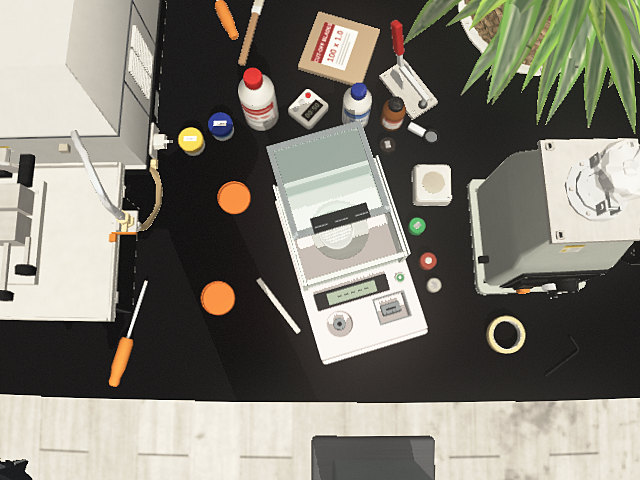

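Top view: the balance's tare well (rectangular) is near (388,307), the power well (round) near (340,323), and the catch (black ridge) near (340,217). Side view: tare well (222,262), power well (250,218), catch (318,247). I'll enlarge both for precise points.

Run:
```python
import cv2,numpy as np
t=cv2.imread('pics/top0.png');s=cv2.imread('pics/side0.png')
a=cv2.resize(t[195:370,295:440],None,fx=3.4,fy=3.4,interpolation=cv2.INTER_CUBIC)
b=cv2.resize(s[185:305,175:345],None,fx=4.5,fy=4.5,interpolation=cv2.INTER_CUBIC)
cv2.imwrite('pics/tc.png',a);cv2.imwrite('pics/sc.png',b);print(a.shape,b.shape)
```

```text
(595, 493, 3) (540, 765, 3)
```

View pics/tc.png

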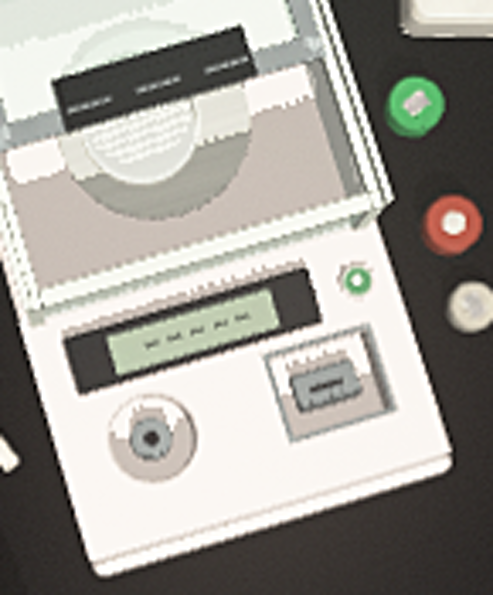

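View pics/sc.png

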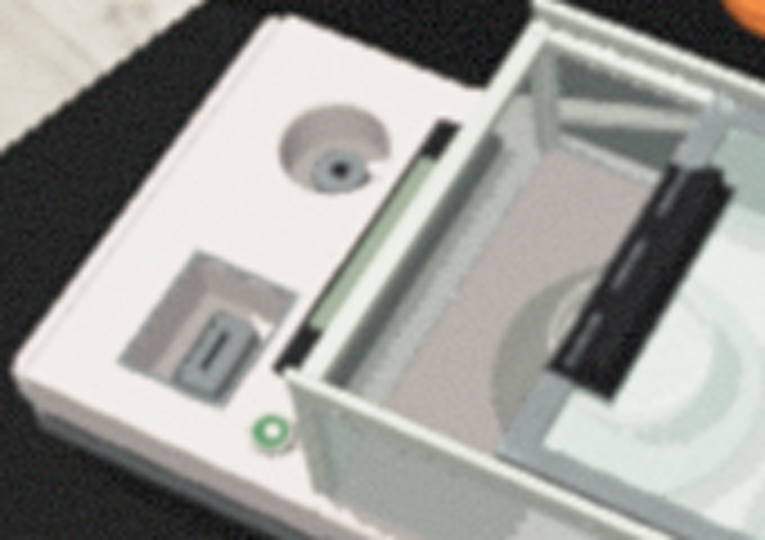

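In the crops, the only black ridge on the lid is the catch (tc 52–256, 27–130). The rectangular well with the oblong key is the tare one (tc 263–397, 325–440) and the round one is power (tc 152,438). The tape-like orange lids are outside and not involved. Next I triangulate the corners.

```bash
cat > meas.py <<'E'
from h import *
T=snap('top');S=snap('side')
ft=lambda p:(295+(p[0]+.5)/3.4-.5,195+(p[1]+.5)/3.4-.5)
fs=lambda p:(175+(p[0]+.5)/4.5-.5,185+(p[1]+.5)/4.5-.5)
def show(n,a,b):
    P,e=tri(T,ft(a),S,fs(b)); print(n,P.round(1),'gap',round(e,1)); return P
W=[show('well'+n,a,b) for n,a,b in (('RL',(263,352),(297,292)),('RR',(370,325),(222,405)),('FR',(397,408),(120,358)),('FL',(292,440),(197,250)))]
w=np.mean(W,0)
pw=show('power well',(152,438),(335,147))
cl=show('catch L top',(52,82),(720,168))
C=[onz(T,*ft(p),153) for p in ((52,82),(243,27))]; print('catch ends z153',np.round(C,1))
v=w[:2]-pw[:2]; print('well',w.round(1),'dist',np.linalg.norm(v)) 
y1=np.arctan2(*(-(w-pw)[[0]]*-1, -(w-pw)[[1]])) if 0 else None
ly=pw[:2]-w[:2]; print('yaw wells',np.arctan2(-ly[0],ly[1]))
d=C[0][:2]-C[1][:2]; print('yaw catch',np.arctan2(-d[0],d[1]),'len',np.linalg.norm(d))
E
python3 meas.py
```

```text
wellRL [500.6  65.1  61.9] gap 2.2
wellRR [515.5  11.9  60.7] gap 1.3
wellFR [473.3  -1.   61.5] gap 0.9
wellFL [456.9  51.4  59.8] gap 0.4
power well [457.9 121.8  57.1] gap 0.2
catch L top [618.6 170.7 150.6] gap 2.8
catch ends z153 [[618.8 171.8 153. ]
 [646.   81.6 153. ]]
well [486.6  31.9  61. ] dist 94.38259735544958
yaw wells 0.3084849819369893
yaw catch 0.2927816213462262 len 94.21622644346317
```

```bash
cat >> h.py <<'E'
YAW=0.298; O=np.array([563.6,104.7])
c,s=np.cos(YAW),np.sin(YAW)
def w(x,y,z): return [O[0]+c*x-s*y, O[1]+s*x+c*y, z]
def loc(p): d=np.array(p[:2])-O; return np.round([c*d[0]+s*d[1],-s*d[0]+c*d[1],p[2]],1)
ROT=[(R.from_euler('z',YAW+k)*R.from_euler('x',np.pi)).as_rotvec() for k in(0,np.pi)]
def force():
    F=get_obs()['ft_force']; return np.round([c*F[0]+s*F[1],-s*F[0]+c*F[1],F[2]],1)
E
python3 - <<'E'
from h import *
clamp(); print(tip_reach,get_obs()['opening'])
for r in ROT:
    for p in (w(102,0,270),w(102,0,168),w(12,0,168),w(-95,-47,61)): 
        q=solve_ik(p,r); print(None if q is None else np.round(q,2))
p=get_obs()['position']; move_linear([p[0],p[1],330])
try:
    r=ROT[0] if solve_ik(w(102,0,270),ROT[0]) is not None else ROT[1]
    move_to(w(102,0,270),r)
except Unreachable as e: print(e)
print(loc(get_obs()['position']),get_obs()['time'],force())
snap('side','s1.png');snap('top','t1.png')
E
```

```text
25.0 -0.07591869724186216
[0.14 0.44 1.26 0.   1.44 1.41]
[0.14 0.51 1.4  0.   1.23 1.41]
[0.11 0.4  1.6  0.   1.14 1.39]
[-0.02  0.43  1.93  0.    0.78  1.25]
[ 0.14  0.44  1.26  0.    1.44 -1.73]
[ 0.14  0.51  1.4   0.    1.23 -1.73]
[ 0.11  0.4   1.6   0.    1.14 -1.75]
[-0.02  0.43  1.93  0.    0.78 -1.89]
[101.9   1.1 270.1] 3.7417 [ 0.  -0.1 -0.1]
```

Run:
```python
from h import *
r=ROT[0]
move_linear(w(102,0,180),r,rate=120); print(force())
move_linear(w(102,0,169),r,rate=40); print(force(),loc(get_obs()['position']))
f=snap('side'); im=f['color'][150:330,200:440,::-1]
cv2.imwrite('pics/s2.png',cv2.resize(im,None,fx=3.2,fy=3.2,interpolation=cv2.INTER_CUBIC))
```

```text
[-0.6  0.2 -0.2]
[0.8 0.2 0.3] [101.8   0.  168.7]
```

View pics/s2.png

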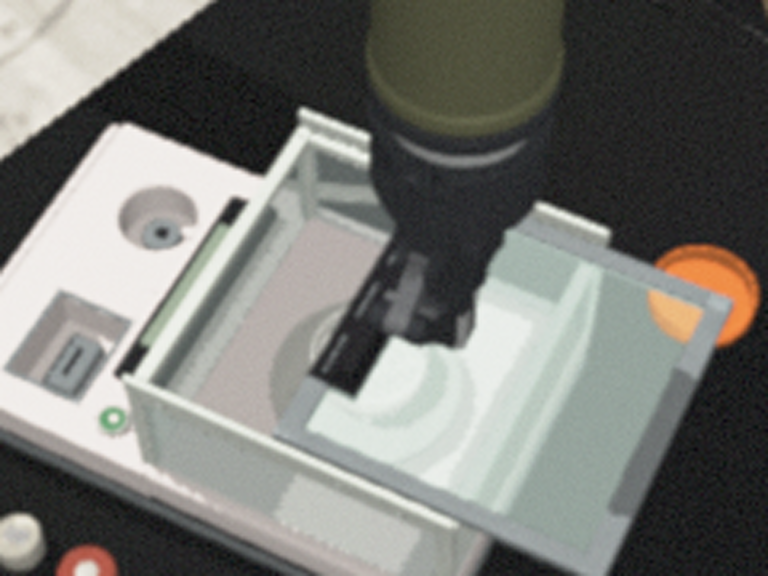

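The fingertips (about 440,330 in the crop) stand just behind the catch's rear face and are not touching the glass. I'll push along balance −x while watching the force.

Run:
```python
from h import *
r=ROT[0]; x=102
log=[]
while x>3:
    x-= 8 if x>24 else 1.5
    move_linear(w(x,0,169),r,rate=60); F=force(); log.append((x,loc(get_obs()['position'])[0],F[0],F[2]))
    if x<24 and abs(F[0])>12 or abs(F[0])>30: break
print(*log,sep='\n'); print(get_obs()['time'])
f=snap('side'); im=f['color'][150:330,170:410,::-1]
cv2.imwrite('pics/s3.png',cv2.resize(im,None,fx=3.2,fy=3.2,interpolation=cv2.INTER_CUBIC))
```

```text
(94, np.float64(93.4), np.float64(-0.4), np.float64(0.5))
(86, np.float64(85.4), np.float64(0.2), np.float64(0.1))
(78, np.float64(77.5), np.float64(0.2), np.float64(0.4))
(70, np.float64(69.3), np.float64(-0.1), np.float64(0.9))
(62, np.float64(61.2), np.float64(0.3), np.float64(0.2))
(54, np.float64(53.2), np.float64(0.4), np.float64(-0.6))
(46, np.float64(45.2), np.float64(0.7), np.float64(0.6))
(38, np.float64(37.2), np.float64(-0.5), np.float64(0.4))
(30, np.float64(29.2), np.float64(-0.8), np.float64(-0.3))
(22, np.float64(21.2), np.float64(0.0), np.float64(-0.1))
(20.5, np.float64(20.3), np.float64(0.1), np.float64(-0.5))
(19.0, np.float64(19.2), np.float64(0.6), np.float64(-0.3))
(17.5, np.float64(17.5), np.float64(0.5), np.float64(0.1))
(16.0, np.float64(15.8), np.float64(1.3), np.float64(-1.4))
(14.5, np.float64(14.3), np.float64(0.2), np.float64(0.5))
(13.0, np.float64(12.8), np.float64(0.9), np.float64(0.3))
(11.5, np.float64(11.4), np.float64(1.9), np.float64(-0.5))
(10.0, np.float64(11.3), np.float64(6.1), np.float64(-3.6))
(8.5, np.float64(11.2), np.float64(7.7), np.float64(-5.7))
(7.0, np.float64(11.1), np.float64(10.9), np.float64(-6.0))
(5.5, np.float64(11.0), np.float64(14.3), np.float64(-10.5))
10.8
```

View pics/s3.png

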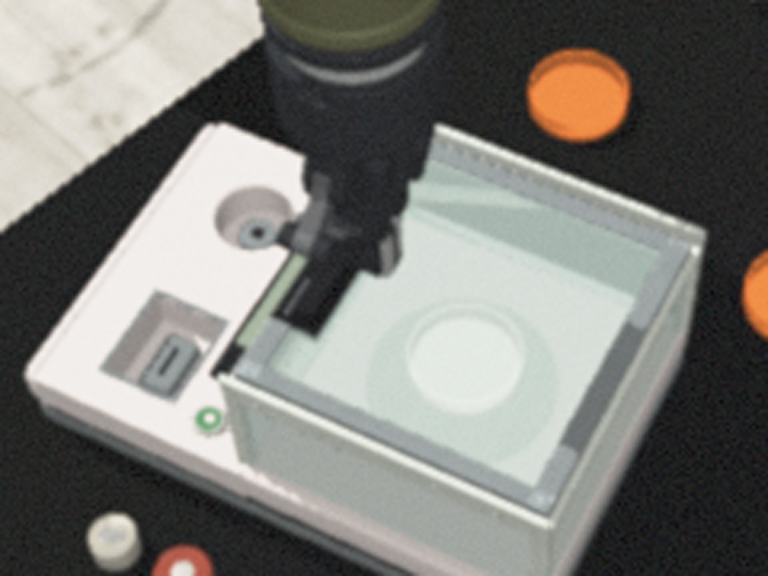

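The lid is shut: it sits flush in the frame and there is a hard stop at x ≈ 11, close to the 12.5 expected. Next I retreat and go over the tare well.

```bash
python3 - <<'E'
from h import *
r=ROT[0]
move_linear(w(18,0,169),r,rate=60)
move_linear(w(18,0,215),r)
move_linear(w(-95,-47,215),r)
move_linear(w(-95,-47,90),r,rate=120)
print(force(),loc(get_obs()['position']),get_obs()['time'])
for n,(a,b,k,l) in dict(top=(270,360,330,450),side=(200,300,160,300)).items():
    im=snap(n)['color'][a:b,k:l,::-1]
    cv2.imwrite('pics/w_%s.png'%n,cv2.resize(im,(560,420),interpolation=cv2.INTER_CUBIC))
E
python3 -c "
import cv2,numpy as np
cv2.imwrite('pics/w.png',cv2.resize(np.hstack([cv2.imread('pics/w_top.png'),cv2.imread('pics/w_side.png')]),(800,300)))"
```

```text
[ 0.5  1.3 -0.1] [-94.4 -47.1  90.5] 13.825
```

View pics/w.png

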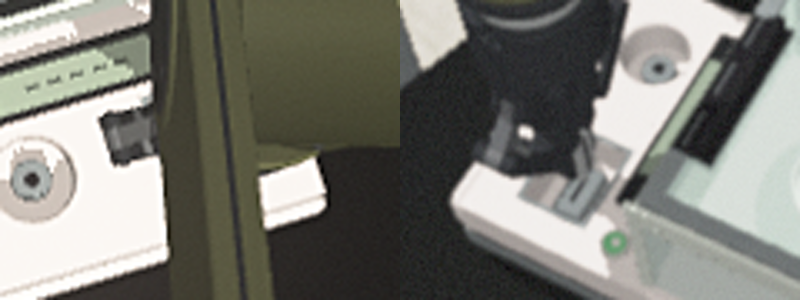

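The fingers are over the well mouth and the key is visible at (580,195). I'll descend in guarded steps, press, hold and retreat.

Run:
```python
from h import *
r=ROT[0]; log=[]; z=90
while z>54:
    z-= 6 if z>72 else 1
    move_linear(w(-95,-47,z),r,rate=40); F=force(); p=get_obs()['position']; log.append((z,loc(p)[2],F))
    if abs(F[0])>8 or abs(F[1])>8 or F[2]>12: break
sleep(0.5); print(*[(a,float(b),f.tolist()) for a,b,f in log],sep='\n'); print(loc(get_obs()['position']),force(),get_obs()['time'])
```

```text
(84, 83.8, [-0.2, -0.5, 0.7])
(78, 77.6, [-0.5, -0.0, 0.7])
(72, 71.6, [0.3, -0.2, -0.9])
(71, 71.0, [0.2, 0.5, -0.5])
(70, 70.0, [-0.7, -0.1, 0.1])
(69, 68.9, [0.7, -0.1, -0.5])
(68, 67.9, [0.2, 0.6, -0.2])
(67, 66.9, [0.8, 0.0, -0.4])
(66, 66.1, [-0.2, -0.4, 2.0])
(65, 65.1, [1.0, 0.1, 1.2])
(64, 64.1, [0.4, 0.2, 2.3])
(63, 63.0, [0.5, -0.1, 2.9])
(62, 62.0, [-0.3, 0.1, 3.3])
(61, 61.1, [0.1, 0.3, 4.2])
(60, 60.9, [-1.7, -1.0, 12.2])
[-94.9 -47.1  60.9] [-2.2  1.2 13.5] 18.325
```

The key met the finger at 66 mm and bottomed at 61 mm, with the force rising from 1.5 to 4 N, which matches the spring described. Now I retreat and check.

Run:
```python
from h import *
r=ROT[0]
move_linear(w(-95,-47,90),r,rate=80)
move_linear(w(-95,-47,260),r)
p=get_obs()['position']; move_to([300,430,330],r) if solve_ik([300,430,330],r) is not None else print('stay')
sleep(.5)
print(force(),get_obs()['time'])
a=snap('top')['color'][110:370,220:450,::-1];b=snap('side')['color'][150:370,160:400,::-1]
cv2.imwrite('pics/end.png',np.hstack([cv2.resize(x,(400,420),interpolation=cv2.INTER_CUBIC) for x in(a,b)]))
```

```text
[ 0.2 -0.3 -0.3] 22.2667
```

View pics/end.png

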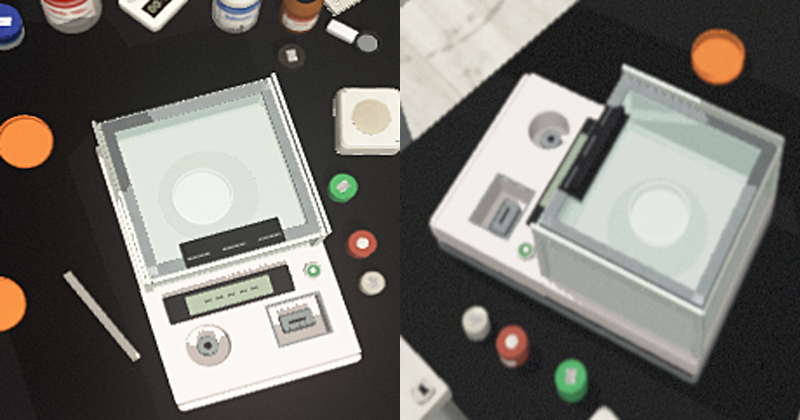

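The lid is shut, the tare key is back up, and the dish, pucks and tweezers are where they were. The arm is clear, so I'm handing in.

```bash
python3 -c "
from cell import *
print(close_job())"
```

```text
the job is handed in; nothing more can be done
None
```

I pushed the lid shut against its stop, pressed the tare key to the bottom and let it come up, and the final pictures show nothing else moved; the job is handed in (no verdict was returned).

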